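Close up the plasma cleaner and start the run

TASK

A specimen puck lies ready on the tray of the bench-top plasma cleaner. With the fingertips, push the drawer home until its catch holds it shut, gently enough that the puck stays in its place on the tray, and push the blue vent lever on top all the way over to the back; only when both are shut, press the green button right down and let it go to start the run. Do not touch the puck, leave the red button alone, and do not pick up or disturb the things around the cleaner.

Things in the scene. Friction and masses are not known exactly. Their poses are not given: they have to be found in the camera images.
- cleaner: the plasma cleaner, a white metal box fixed to the bench: 220 wide (y), 200 deep (x), top 165 above the bench. Origin: centre of its underside. x points from its front (robot side) to its back, y to its left as seen from the robot, z up. Drawer in the front; on the flat top the vent valve (left) and two buttons (right, near the front), nothing else above 5 high
- drawer (a joint): opening of the drawer in m: 0 = home (front plate against the cleaner), 0.085 = fully out. Closing is a straight push along the cleaner's +x, with 1 to 2 N of drag; from 13 mm on a spring roller catch resists with about 6 N more, mostly at first, until about 5 mm; below that it snaps the drawer home and holds it, above that nothing holds it and it may be pushed out a little
- drawer_face (a point): point on the face of the drawer's aluminium front plate, mid-width, 123 above the bench (there a dark round window, 48 across, nearly flush). The plate is 170 wide and reaches from 70 to 153 above the bench. A bow pull 96 long at 87 above the bench stands 31 out from the face; above 95 the face is bare. When home, the face lies 118 in front of the cleaner's origin
- tray_mid (a point): middle of the place for the specimen on the drawer's white ceramic tray, on the tray's surface, 92 above the bench and 59 behind the face of the drawer's front plate
- specimen: the specimen puck, 25 across and 9 high, lying loose on the tray within 15 of tray_mid; origin: centre of its underside
- vent (a joint): angle of the vent valve's lever in rad: 0 = leaning 0.5 rad to the front (vent open), 1.0 = leaning 0.5 rad to the back against its stop (vent shut). It stays where it is left; about 1 N at the tip moves it
- vent_tip (a point): centre of the round top end (6 radius) of the vent lever, blue plastic, 12 thick. It is 36 from the lever's hinge axis, which runs along the cleaner's y, 30 in front of the cleaner's origin, 62 to its left and 183 above the bench. The fork that carries the lever reaches up to 188 above the bench
- start (a joint): travel of the green start button in m: 0 = up, 0.006 = right down; springs back; right down takes 5 N straight down
- start_top (a point): centre of the top of the green button, 26 across, in a black collar 42 across; at rest its top is 187 above the bench, 45 in front of the cleaner's origin and 15 to its right
- stop (a joint): travel of the red stop button in m: 0 = up, 0.006 = right down; not to be pressed
- stop_top (a point): centre of the top of the red button, same size as the green one and 63 to its right
- vial: small clear vial with a red cap, 21 across, 52 high, standing on the bench to the right of the cleaner; origin: centre of its underside
- dish: clear lidded dish, 62 across, 16 high, on the bench to the right and front of the cleaner; origin: centre of its underside
- tweezers: tweezers, 122 long, 10 high, lying on the bench along the right side of the cleaner; origin: centre of their underside
- loupe: black stand loupe, 38 across, 36 high, on the bench to the left and front of the cleaner, between it and a fixed black computer tower, 450 high, whose near right corner stands about 0.55 m ahead and 0.07 m to the right of the robot's axis; keep the arm clear of the tower; origin: centre of its underside

How it is judged:
By the outcome, as a careful person would: the job done as asked, in the order asked, and still so for the second after the job is handed in, with the robot touching nothing.
It also fails if it takes over 54 s, if anything falls off the work surface, if the arm or the gripper's body presses on something with over 40 N, if the wrist force passes 120 N, or if a joint passes its speed limit or range.

ROBOT

A 6-joint arm with a two-finger parallel gripper is mounted at the origin on a cart in front of the work surface, level with it; the furniture and walls round the work are solid. World frame = base frame: x ahead of the robot, y to its left, z up, the work surface at z = 0. Lengths are in m, angles in degrees, forces in N, time in s.
With the tool pointing down it reaches from about 0.4 to 0.825 m from the base axis. Payload 7 kg.
Tool frame: the origin (TCP) lies at the very end of the fingers, on their centre line; the grasp point (between the pads) lies 19 mm behind it; z points along the fingers, y is the line along which they close (so a half turn about z gives the same grasp; the last joint's range is limited). The gripper opens to 88 mm and grips with 3 to 60 N. Pads are 19 mm wide; open, the fingers measure 130 mm over their backs; the gripper's body (78 mm by 193 mm) begins 47 mm behind the grasp point.
Start: joints at [89.158, 20.546, 0.682, 0, -70.136, -16.507], TCP at [0.201, 0.644, 0.227] pointing down, gripper open.
Joint ranges: [-176.03, 176.03], [-82.01, 121.73], [-58.28, 71.71], [-173.87, 95.51], [-174.79, -0.11], [-173.66, 173.66]. Speed limits (degrees/s): [136.94, 136.94, 172.46, 180, 180, 180].

INTERFACE

Orientations are given as [roll, pitch, yaw] about the fixed x, y, z axes, in that order (R = Rz(yaw) Ry(pitch) Rx(roll)).
In Python, from workcell import * gives the robot as it stands. The module is installed in compiled form; this text tells all that it offers.
- The arm moves only by the tool jog_arm, never from a script. Its argument "plan" is a list of rows, each a list of 6 numbers: the shift along the tool's x, y, z in mm, then the turn, a rotation vector about the tool's x, y, z in degrees. A call has 1 to 20 rows; each row shifts and turns the commanded pose from where the row before left it, along the tool's axes as they then stand; what a row does not reach is not made up. A row lasts 1/8 s, in which the tool goes at most 62.5 mm and 10.7 degrees, less where a joint would pass 70% of its speed; a pose out of reach is approached as far as the arm can. A call with a gripper value outside its range is refused whole. "hand" is the opening, from -1 (shut) to 1 (fully open), set as the call begins (left out, the last holds). The fingers move at their own pace and stop on an object; "grip_force" is the grip in N (left out, the last holds). Time passes only in rows, so rows that do not move let the fingers close. It gives the time, the measured TCP pose, the force, the opening and the grip force at its end, in the units of the state.
- get_state(): the state, without advancing time (a new reading comes with each control period).
- camera(name): name is "scene" or "top"; returns (picture, depth): 384x512x3 uint8, blue, green, red; 384x512 float32, m along the optical axis (not along the pixel's ray), 0 where there is no reading.
- camera_params(name): a dict with "camera_matrix" (3x3 intrinsics, pixels), "rvec" (rotation vector, rad) and "tvec" (3), from world to camera coordinates, as OpenCV has them. Camera axes: x right, y down, z forward; pixel columns grow to the right and rows downward; lengths in m; the calibration is good to about 2 mm. A picture is of the moment at which its call begins. camera_params takes no time and is no camera call.
- finish_job(): hands the job in; it is judged then, once.
The state is a dict: "clock": time; "q": joint angles; "joint_vel": joint speeds; "effort": joint torques, N m; "ee_pos": TCP position; "tool_rot": TCP orientation; "wrist_force": force on the tool from outside, world axes, zero at the start; "ft_torque": the same for the moment, N m; "grip_width": opening from 0.0 (shut) to 1.0 (fully open); "grip_force": force on a finger pad.
Only numpy, scipy, OpenCV 4.12 (cv2) and the standard library are available. Lean on these libraries where they do the work, as an engineer would, in place of code of your own. Each camera call takes 0.05 s, during which the arm holds its last target. There are 200 camera calls.

## Working session

There is one attempt and no reset: what is moved stays moved. The work goes in short steps, Python scripts to look and compute and a tool call to move; the robot and the scene stay as the last step left them, time stands still between calls to the robot, and variables do not carry over. Pictures are saved under pics/ and viewed, at most 10 in all, crops included, and the job is handed in when it is done.

Besides the shell and the picture viewer there is one more tool, called in YAML: its name, and indented under it one key for each argument. jog_arm: Moves the arm, as the interface text tells. Its arguments: {"type":"object","properties":{"plan":{"type":"array"},"hand":{"type":"number"},"grip_force":{"type":"number"}},"required":["plan"]}

```bash
mkdir -p pics
python3 - <<'E'
from workcell import *
import cv2,numpy as np
s=get_state(); print(s)
for n in("scene","top"):
    p,d=camera(n); cv2.imwrite(f"pics/{n}0.png",p); np.savez(f"{n}0.npz",p=p,d=d); c=camera_params(n)
    R=cv2.Rodrigues(np.array(c["rvec"],float))[0]; print(n,c["camera_matrix"],(-R.T@np.array(c["tvec"]).ravel()),R[2])
E
```

```text
{'clock': 0.0, 'q': array([ 8.91577823e+01,  2.05919788e+01,  6.35412668e-01, -1.93457997e-02,
       -7.01341736e+01, -1.65065030e+01]), 'joint_vel': array([ 0.05219672, -0.05998539,  0.02272837, -0.05359888, -0.02509072,
        0.0893496 ]), 'effort': array([ 5.02512721e-04, -5.82715523e+01,  2.93049198e+01,  6.99704692e+00,
        6.81616933e-03, -1.63081031e-04]), 'ee_pos': array([0.20116548, 0.64384251, 0.22563142]), 'tool_rot': array([ 1.79907832e+02, -8.34695474e-03, -1.73553025e+01]), 'wrist_force': array([ 0.72710041,  1.35099962, -0.40900018]), 'ft_torque': array([-0.02791751,  0.00984746, -0.0562349 ]), 'grip_force': 0.0, 'grip_width': 1.0015660780681463}
scene [[439.48919784   0.         247.51130864]
 [  0.         439.48919784 192.90222172]
 [  0.           0.           1.        ]] [0.00069801 0.31521446 0.55565135] [ 0.50158402 -0.74939101 -0.43223441]
top [[467.28785363   0.         251.81049898]
 [  0.         467.28785363 193.15993075]
 [  0.           0.           1.        ]] [ 0.37778059 -0.39430495  1.10457362] [ 0.12237715 -0.00154896 -0.99248246]
```

View pics/scene0.png

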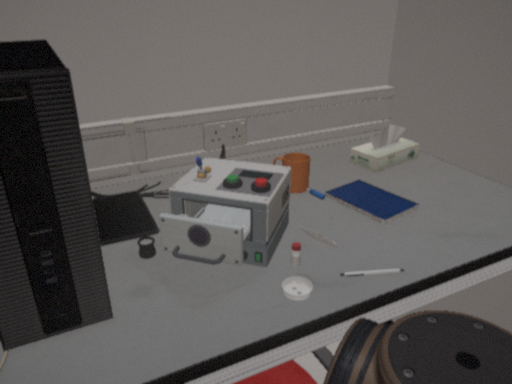

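View pics/top0.png

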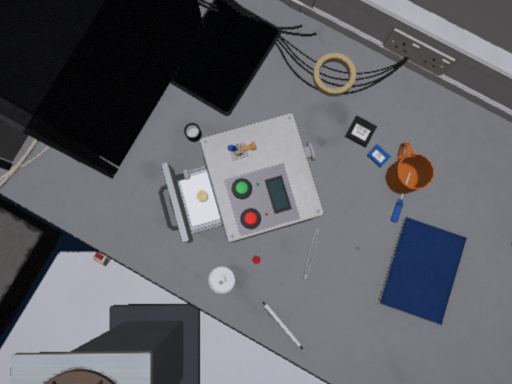

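Scene view: cleaner at about (230,205) px with its drawer plate at (203,238), tower at left. Top view: cleaner centred at about (262,178), green button (242,188), red (250,218), lever tip (232,148), puck (202,196). I'll enlarge both.

```bash
cat > h.py <<'E'
import numpy as np,cv2
from workcell import *
def P(n):
    c=camera_params(n); R=cv2.Rodrigues(np.array(c["rvec"],float))[0]; t=np.array(c["tvec"],float).ravel(); return np.array(c["camera_matrix"]),R,t
def ray(n,u,v):
    K,R,t=P(n); return -R.T@t, R.T@np.linalg.inv(K)@np.array([u,v,1.])
def atz(n,u,v,z):
    o,r=ray(n,u,v); return o+r*(z-o[2])/r[2]
def tri(a,b):  # (u,v) scene, top
    o1,r1=ray("scene",*a);o2,r2=ray("top",*b)
    k=np.linalg.lstsq(np.c_[r1,-r2],o2-o1,rcond=None)[0]; p,q=o1+k[0]*r1,o2+k[1]*r2
    return (p+q)/2,np.linalg.norm(p-q)
def proj(n,p):
    K,R,t=P(n); x=K@(R@np.asarray(p)+t); return x[:2]/x[2]
E
python3 - <<'E'
import cv2,numpy as np
p=cv2.imread("pics/scene0.png"); cv2.imwrite("pics/sc.png",cv2.resize(p[145:275,135:305],None,fx=4.5,fy=4.5,interpolation=cv2.INTER_CUBIC))
p=cv2.imread("pics/top0.png"); cv2.imwrite("pics/tc.png",cv2.resize(p[105:250,150:335],None,fx=4,fy=4,interpolation=cv2.INTER_CUBIC))
E
```

```text
(no output)
```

View pics/sc.png

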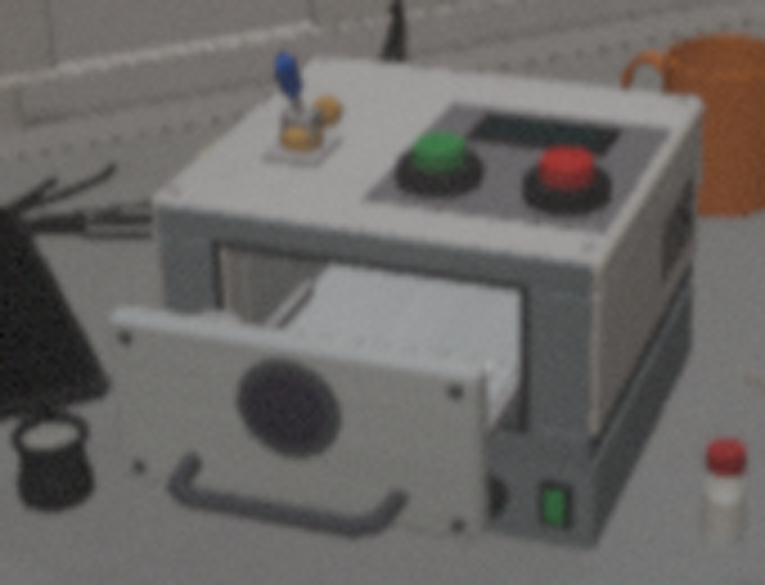

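View pics/tc.png

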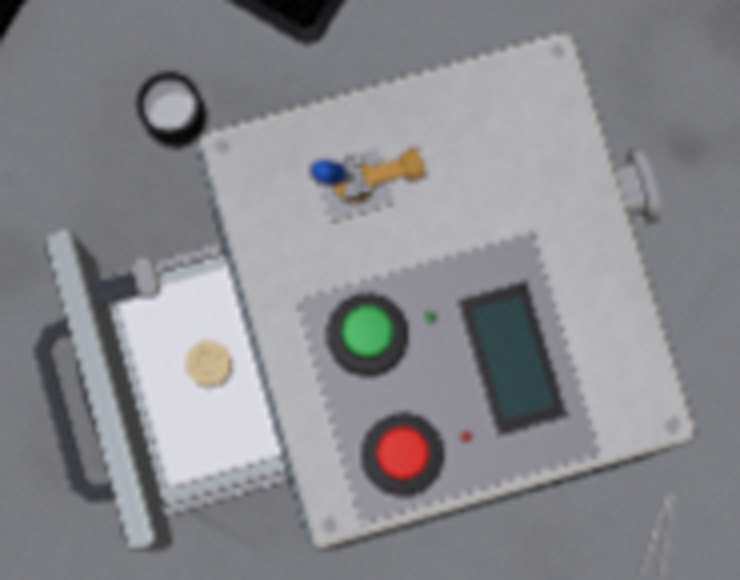

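Scene crop: green top (441,144), red (569,160), lever tip (287,66), plate's top front corners (115,315) and (483,375), window (289,408). Top crop: green (367,331), red (403,453), tip (322,171), puck (208,363), plate's front top edge (50,238)–(133,546), roof corners (203,138), (318,547), (570,35), (692,437).

```bash
cat >> h.py <<'E'
S=lambda u,v:(135+(u+.5)/4.5-.5,145+(v+.5)/4.5-.5)
T=lambda u,v:(150+(u+.5)/4-.5,105+(v+.5)/4-.5)
E
python3 - <<'E'
from h import *
np.set_printoptions(precision=4,suppress=True)
for n,a,b in [("green",(441,144),(367,331)),("red",(569,160),(403,453)),("tip",(287,66),(322,171)),("FL",(158,205),(203,138)),("BR",(700,100),(692,437)),("FR",(594,267),(318,547)),("plL",(115,315),(50,238)),("plR",(483,375),(133,546))]:
    print(n,*tri(S(*a),T(*b)))
C=[atz("top",*T(*c),.165) for c in [(203,138),(318,547),(570,35),(692,437)]]
m=sum(C)/4; print("centre",m,[np.linalg.norm(C[i]-C[j]) for i,j in((0,1),(2,3),(0,2),(1,3))])
x=C[2]+C[3]-C[0]-C[1]; print("yaw",np.degrees(np.arctan2(x[1],x[0])))
y=C[0]+C[2]-C[1]-C[3]; print("yaw from y",np.degrees(np.arctan2(-y[0],y[1])))
g=atz("top",*T(367,331),.187);r=atz("top",*T(403,453),.187);print("g",g,"r",r,"yaw",np.degrees(np.arctan2(-(g-r)[0],(g-r)[1])))
x=np.array(x/np.linalg.norm(x)); y=np.cross([0,0,1],x)
l=lambda p:((p-m)@x,(p-m)@y)
print("local g,r",l(g),l(r)); 
for n,q,z in[("plateL",(50,238),.153),("plateR",(133,546),.153),("tip",(322,171),.2146),("puck",(208,363),.101),("loupe",(171,105),.036)]:
    p=atz("top",*T(*q),z);print(n,p,l(p))
print("x",x)
E
```

```text
green [ 0.5021 -0.3758  0.1854] 0.0021319789834324723
red [ 0.4414 -0.3927  0.1853] 0.0016129497886654778
tip [ 0.5765 -0.3554  0.2157] 0.002243525303326472
FL [ 0.6068 -0.2919  0.1603] 0.0029403355073836395
BR [ 0.4501 -0.538   0.1632] 0.0005528579850957783
FR [ 0.3982 -0.3483  0.1608] 0.0024343549319285206
plL [ 0.5575 -0.2116  0.1525] 0.0015847121229428792
plR [ 0.3976 -0.2556  0.1519] 0.0034226485404654605
centre [ 0.5281 -0.415   0.165 ] [np.float64(0.21761041773909198), np.float64(0.21667913182374424), np.float64(0.1968292231278353), np.float64(0.19597902950105037)]
yaw -74.54614322702349
yaw from y -74.76375254153876
g [ 0.5027 -0.3752  0.187 ] r [ 0.442  -0.3923  0.187 ] yaw -74.30305522840358
local g,r (np.float64(-0.045097620378234914), np.float64(-0.01388748103469642)) (np.float64(-0.04482999418835619), np.float64(-0.07696652750795341))
plateL [ 0.558  -0.2112  0.153 ] (np.float64(-0.1884931742853351), np.float64(0.08310528783538138))
plateR [ 0.399  -0.2549  0.153 ] (np.float64(-0.18874359126043347), np.float64(-0.08178346561471647))
tip [ 0.5777 -0.3547  0.2146] (np.float64(-0.04486040719050145), np.float64(0.06378630571434618))
puck [ 0.4981 -0.2873  0.101 ] (np.float64(-0.1310793972568939), np.float64(0.005084275530817557))
loupe [ 0.6584 -0.2587  0.036 ] (np.float64(-0.11596127641462908), np.float64(0.167158212984738))
x [ 0.2665 -0.9638  0.    ]
```

Run:
```python
from h import *
np.set_printoptions(precision=3,suppress=True)
for n in("top","scene"):
    z=np.load(n+"0.npz"); K,R,t=P(n); d=z["d"]; v,u=np.mgrid[:384,:512]
    X=(np.stack([(u-K[0,2])/K[0,0]*d,(v-K[1,2])/K[1,1]*d,d],-1)-t)@R
    if n=="top": M=(d>0)&(u<215)&(v<185)
    else: M=(d>0)&(u<110)
    for lo,hi in((.40,.5),(.2,.4),(.08,.2)):
        m=M&(X[...,2]>lo)&(X[...,2]<hi); Q=X[m]
        if len(Q): print(n,lo,len(Q),"min/max",Q.min(0),Q.max(0),"\n hull",cv2.approxPolyDP(cv2.convexHull(Q[:,:2].astype(np.float32)),.015,True)[:,0].tolist())
```

```text
top 0.4 10789 min/max [ 0.552 -0.194  0.4  ] [ 0.778 -0.008  0.451] 
 hull [[0.7779884934425354, -0.19372625648975372], [0.755585789680481, -0.021885933354496956], [0.5815348625183105, -0.008436907082796097], [0.5518087148666382, -0.06612958759069443]]
top 0.2 9218 min/max [ 0.551 -0.258  0.2  ] [0.89 0.02 0.4 ] 
 hull [[0.8903558254241943, -0.2576788365840912], [0.6372057199478149, 0.01978672482073307], [0.5515244603157043, -0.06375294923782349]]
top 0.08 5588 min/max [ 0.513 -0.32   0.08 ] [0.93  0.164 0.2  ] 
 hull [[0.9298540353775024, -0.28097930550575256], [0.6581211686134338, 0.13856302201747894], [0.6079460382461548, 0.1638549119234085], [0.5170674324035645, -0.21871279180049896], [0.5133589506149292, -0.3192450702190399]]
scene 0.4 8534 min/max [ 0.549 -0.529  0.4  ] [1.137 0.019 0.5  ] 
 hull [[1.1362230777740479, -0.2941484749317169], [0.5956084728240967, 0.01945677027106285], [0.5499622821807861, -0.06507395207881927], [0.9994686245918274, -0.5278998613357544]]
scene 0.2 14191 min/max [ 0.549 -0.517  0.2  ] [1.077 0.056 0.4  ] 
 hull [[1.0115768909454346, -0.5167621970176697], [1.0749094486236572, -0.396619588136673], [0.6186302304267883, 0.055259305983781815], [0.548828125, -0.06423000991344452]]
scene 0.08 7749 min/max [ 0.549 -0.482  0.08 ] [1.065 0.081 0.2  ] 
 hull [[1.0134154558181763, -0.4819898307323456], [1.0652235746383667, -0.4259910583496094], [0.631282389163971, 0.0807371437549591], [0.5493429899215698, -0.06428784877061844]]
```

jog_arm:
  plan:
    - [0,53,0,0,0,0]
    - [0,53,0,0,0,0]
    - [0,53,0,0,0,0]
    - [0,53,0,0,0,0]
    - [0,53,0,0,0,0]
    - [0,0,0,0,0,-8.5]
    - [0,0,0,0,0,-8.5]
    - [0,0,0,0,0,-8.5]
    - [0,0,0,0,0,-8.5]
    - [0,0,0,0,0,0]
  hand: -1
  grip_force: 20

```text
clock: 1.35
ee_pos: [0.1222, 0.3911, 0.2264]
tool_rot: [180.0, 0.0, 16.6]
wrist_force: [0.7, 0.3, 0.5]
grip_width: 0.004
grip_force: 0.0
```

jog_arm:
  plan:
    - [46.6,36.7,0,0,0,8.3]
    - [46.6,36.7,0,0,0,8.3]
    - [46.6,36.7,0,0,0,8.3]
    - [46.6,36.7,0,0,0,8.3]
    - [46.6,36.7,0,0,0,8.3]
    - [46.6,36.7,0,0,0,8.3]
    - [46.6,36.7,0,0,0,8.3]
    - [46.6,36.7,0,0,0,8.3]
    - [46.6,36.7,0,0,0,8.3]
    - [46.6,36.7,0,0,0,8.3]
    - [46.6,36.7,0,0,0,8.3]
    - [0,0,0,0,0,0]

```text
clock: 2.85
ee_pos: [0.3861, -0.1345, 0.2263]
tool_rot: [179.9, 0.0, -75.3]
wrist_force: [0.4, 0.2, 0.6]
grip_width: 0.008
grip_force: 0.0
```

jog_arm:
  plan:
    - [36,-32,0,0,0,-0.7]
    - [36,-32,0,0,0,0]
    - [0,0,40,0,0,0]
    - [0,0,40,0,0,0]
    - [0,0,26,0,0,0]
    - [0,0,0,0,0,0]
    - [0,0,0,0,0,0]

```text
clock: 3.72
ee_pos: [0.4698, -0.1829, 0.1216]
tool_rot: [-179.9, -0.0, -73.9]
wrist_force: [0.1, 0.9, 0.2]
grip_width: 0.002
grip_force: 0.0
```

Run:
```python
from h import *
for n in("scene","top"):
    p,d=camera(n); cv2.imwrite(f"pics/{n}1.png",p); np.savez(f"{n}1.npz",p=p,d=d)
a=cv2.imread("pics/scene1.png")[130:290,110:310];b=cv2.imread("pics/top1.png")[100:260,130:330]
cv2.imwrite("pics/both1.png",np.hstack([cv2.resize(a,(400,320)),cv2.resize(b,(400,320))]))
```

```text
(no output)
```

View pics/both1.png

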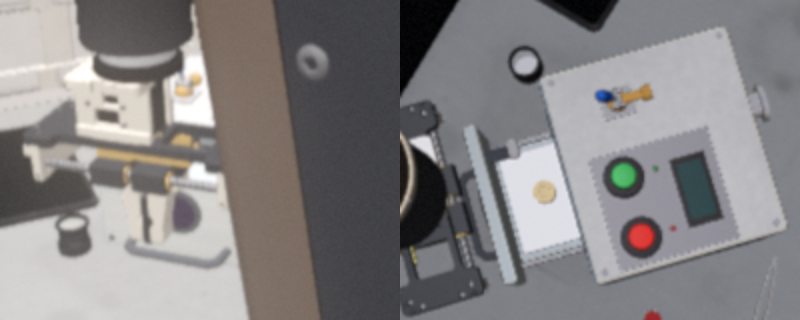

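Left: closed fingertips in front of the plate by the window; right: puck still at mid-tray, hand in front of plate. Approaching.

jog_arm:
  plan:
    - [10,4,0,0,0,0]
    - [10,0,0,0,0,0]
    - [8,0,0,0,0,0]
    - [4,0,0,0,0,0]
    - [3,0,0,0,0,0]
    - [3,0,0,0,0,0]
    - [3,0,0,0,0,0]
    - [3,0,0,0,0,0]
    - [3,0,0,0,0,0]

```text
clock: 4.95
ee_pos: [0.4778, -0.2296, 0.1205]
tool_rot: [180.0, 0.0, -73.9]
wrist_force: [-1.4, 0.7, -0.1]
grip_width: 0.005
grip_force: 0.7
```

jog_arm:
  plan:
    - [3,0,0,0,0,0]
    - [3,0,0,0,0,0]
    - [3,0,0,0,0,0]
    - [3,0,0,0,0,0]
    - [3,0,0,0,0,0]
    - [3,0,0,0,0,0]

```text
clock: 5.7
ee_pos: [0.483, -0.247, 0.1206]
tool_rot: [180.0, -0.0, -73.9]
wrist_force: [-1.1, 1.3, -0.1]
grip_width: 0.007
grip_force: 0.7
```

jog_arm:
  plan:
    - [3,0,0,0,0,0]
    - [3,0,0,0,0,0]
    - [3,0,0,0,0,0]
    - [3,0,0,0,0,0]
    - [3,0,0,0,0,0]
    - [3,0,0,0,0,0]
    - [3,0,0,0,0,0]
    - [3,0,0,0,0,0]

```text
clock: 6.7
ee_pos: [0.4897, -0.2701, 0.1206]
tool_rot: [-180.0, -0.0, -73.9]
wrist_force: [-1.5, 1.0, 0.6]
grip_width: 0.002
grip_force: 0.7
```

Run:
```python
from h import *
print(get_state()["wrist_force"])
p,d=camera("top"); cv2.imwrite("pics/top2.png",cv2.resize(p[110:260,150:300],None,fx=3,fy=3,interpolation=cv2.INTER_CUBIC))
```

```text
[-1.54301375  0.97023547  0.6010871 ]
```

View pics/top2.png

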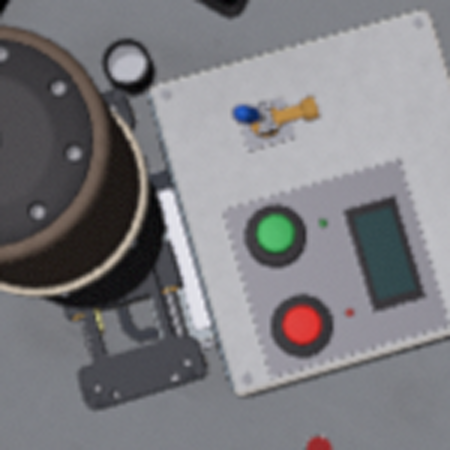

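The drawer follows the fingers (tray strip visible at (185,260), partly in). Continuing slowly.

jog_arm:
  plan:
    - [2,0,0,0,0,0]
    - [2,0,0,0,0,0]
    - [2,0,0,0,0,0]
    - [2,0,0,0,0,0]
    - [2,0,0,0,0,0]
    - [2,0,0,0,0,0]

```text
clock: 7.5
ee_pos: [0.4929, -0.2808, 0.1207]
tool_rot: [-180.0, 0.1, -74.0]
wrist_force: [-0.6, 6.8, 3.1]
grip_width: 0.011
grip_force: 3.1
```

jog_arm:
  plan:
    - [1.5,0,0,0,0,0]
    - [1.5,0,0,0,0,0]
    - [1.5,0,0,0,0,0]
    - [1.5,0,0,0,0,0]

```text
clock: 8.0
ee_pos: [0.4947, -0.2876, 0.1206]
tool_rot: [-180.0, -0.0, -73.9]
wrist_force: [0.1, -0.2, 1.4]
grip_width: 0.006
grip_force: 0.0
```

jog_arm:
  plan:
    - [1,0,0,0,0,0]
    - [1,0,0,0,0,0]
    - [1,0,0,0,0,0]
    - [0,0,0,0,0,0]

```text
clock: 8.5
ee_pos: [0.4954, -0.2902, 0.1205]
tool_rot: [180.0, -0.0, -74.0]
wrist_force: [0.4, 0.1, -0.6]
grip_width: 0.004
grip_force: 0.0
```

jog_arm:
  plan:
    - [1,0,0,0,0,0]
    - [1,0,0,0,0,0]
    - [0,0,0,0,0,0]

```text
clock: 8.88
ee_pos: [0.4956, -0.2909, 0.1206]
tool_rot: [180.0, 0.1, -74.0]
wrist_force: [-1.7, 6.2, 2.7]
grip_width: 0.001
grip_force: 3.5
```

Drawer snapped in (force dropped to zero, then a firm stop at home). Backing off and rising, then a look.

jog_arm:
  plan:
    - [-10,0,0,0,0,0]
    - [-15,0,0,0,0,0]
    - [-15,0,0,0,0,0]
    - [0,0,-35,0,0,0]
    - [0,0,-50,0,0,0]
    - [0,0,-50,0,0,0]
    - [0,-31,0,0,0,0]
    - [0,-31,0,0,0,0]
    - [0,0,0,0,0,0]

```text
clock: 10.0
ee_pos: [0.5455, -0.235, 0.255]
tool_rot: [180.0, 0.0, -73.9]
wrist_force: [-0.8, 0.2, -1.0]
grip_width: 0.007
grip_force: 0.0
```

Run:
```python
from h import *
a=camera("scene")[0][130:290,110:310];b=camera("top")[0][100:260,130:330]
cv2.imwrite("pics/both3.png",np.hstack([cv2.resize(a,(400,320)),cv2.resize(b,(400,320))]))
```

```text
(no output)
```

View pics/both3.png

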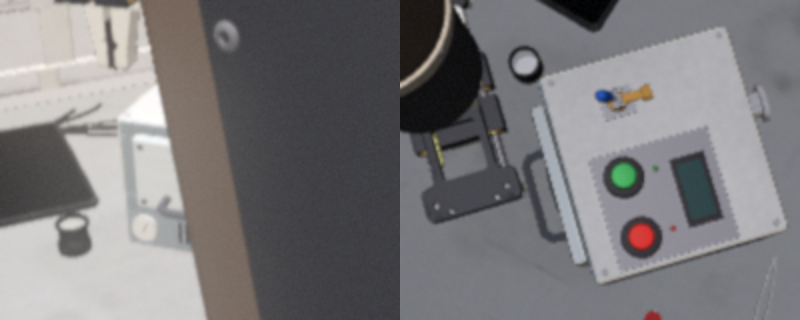

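Right: the plate (560,185) sits against the cleaner, drawer shut, lever still forward at (604,97). Next the lever.

jog_arm:
  plan:
    - [42,2,0,0,0,0]
    - [42,0,0,0,0,0]
    - [0,0,25,0,0,0]
    - [0,0,22,0,0,0]
    - [6,0,0,0,0,0]
    - [6,0,0,0,0,0]
    - [4,0,0,0,0,0]
    - [4,0,0,0,0,0]
    - [4,0,0,0,0,0]
    - [4,0,0,0,0,0]

```text
clock: 11.35
ee_pos: [0.5736, -0.3445, 0.2088]
tool_rot: [-180.0, 0.0, -73.9]
wrist_force: [-1.2, 2.8, 1.7]
grip_width: 0.006
grip_force: 1.3
```

jog_arm:
  plan:
    - [4,0,0,0,0,0]
    - [4,0,0,0,0,0]
    - [4,0,0,0,0,0]
    - [3,0,0,0,0,0]
    - [3,0,0,0,0,0]
    - [2,0,0,0,0,0]
    - [0,0,0,0,0,0]

```text
clock: 12.22
ee_pos: [0.579, -0.3641, 0.2085]
tool_rot: [180.0, -0.0, -74.0]
wrist_force: [-1.1, 0.5, 0.8]
grip_width: 0.003
grip_force: 0.5
```

jog_arm:
  plan:
    - [1.5,0,0,0,0,0]
    - [1.5,0,0,0,0,0]
    - [1,0,0,0,0,0]
    - [0,0,0,0,0,0]

```text
clock: 12.72
ee_pos: [0.58, -0.3676, 0.2083]
tool_rot: [180.0, 0.0, -74.0]
wrist_force: [-0.2, 1.2, -0.7]
grip_width: 0.004
grip_force: 0.5
```

jog_arm:
  plan:
    - [1,0,0,0,0,0]
    - [1,0,0,0,0,0]
    - [0,0,0,0,0,0]

```text
clock: 13.1
ee_pos: [0.5804, -0.3689, 0.2082]
tool_rot: [180.0, 0.1, -73.9]
wrist_force: [-1.6, 4.6, 0.5]
grip_width: 0.008
grip_force: 2.2
```

jog_arm:
  plan:
    - [1,0,0,0,0,0]
    - [1,0,0,0,0,0]
    - [0,0,0,0,0,0]

```text
clock: 13.48
ee_pos: [0.5805, -0.3694, 0.208]
tool_rot: [179.9, 0.2, -73.9]
wrist_force: [-3.1, 10.9, 1.7]
grip_width: 0.007
grip_force: 5.3
```

jog_arm:
  plan:
    - [-6,0,0,0,0,0]
    - [-12,0,0,0,0,0]
    - [-12,0,0,0,0,0]
    - [0,0,-22,0,0,0]
    - [0,0,-22,0,0,0]
    - [-30,20,0,0,0,0]
    - [-40,0,0,0,0,0]
    - [0,0,0,0,0,0]

```text
clock: 14.48
ee_pos: [0.5337, -0.2789, 0.2537]
tool_rot: [-179.9, -0.0, -73.8]
wrist_force: [0.6, -0.6, 1.6]
grip_width: 0.004
grip_force: 0.0
```

Run:
```python
from h import *
b=camera("top")[0][110:240,180:330]
cv2.imwrite("pics/top4.png",cv2.resize(b,None,fx=5,fy=4.6,interpolation=cv2.INTER_CUBIC))
```

```text
(no output)
```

View pics/top4.png

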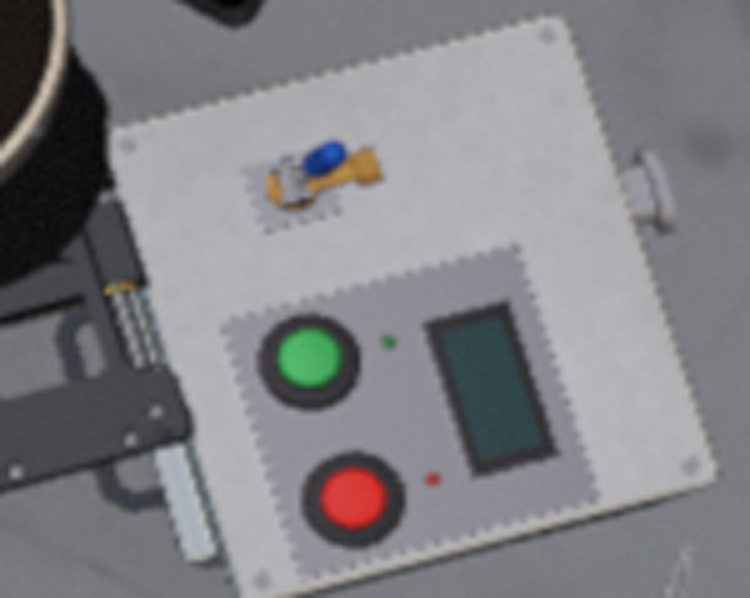

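The lever's blue tip now lies behind its fork at (325,157); plate against the front; buttons at (310,358) and (353,498). Checking the tip's place.

Run:
```python
from h import *
x=np.array([.2665,-.9638]);y=np.array([.9638,.2665]);O=np.array([.5294,-.4147])
c=lambda u,v:(180+(u+.5)/5-.5,110+(v+.5)/4.6-.5)
for q,z in(((328,155),.2146),((310,358),.187)):
    p=atz("top",*c(*q),z)[:2]; print(p,(p-O)@x,(p-O)@y)
s=get_state();e=s["ee_pos"];d=np.array([.5024,-.3755])-e[:2];w=np.radians(-74)
print(e, d@[np.cos(w),np.sin(w)], d@[np.sin(w),-np.cos(w)])
```

```text
[ 0.58535894 -0.38411397] -0.01456575352109755 0.06208440650015021
[ 0.50261431 -0.37565579] -0.0447692011185896 -0.01541076916515078
[ 0.53420423 -0.27983158  0.25360144] 0.08319595359920384 0.05694198284441619
```

jog_arm:
  plan:
    - [0,57,0,0,0,0]
    - [42,0,0,0,0,0]
    - [41,0,0,0,0,0]
    - [0,0,0,0,0,0]
    - [0,0,30,0,0,0]
    - [0,0,22,0,0,0]
    - [0,0,8,0,0,0]
    - [0,0,0,0,0,0]

```text
clock: 15.52
ee_pos: [0.5026, -0.3764, 0.1925]
tool_rot: [180.0, 0.0, -73.9]
wrist_force: [0.0, -0.5, -0.1]
grip_width: 0.006
grip_force: 0.0
```

jog_arm:
  plan:
    - [0,0,2,0,0,0]
    - [0,0,2,0,0,0]
    - [0,0,2,0,0,0]
    - [0,0,2,0,0,0]
    - [0,0,2,0,0,0]
    - [0,0,1,0,0,0]
    - [0,0,0,0,0,0]

```text
clock: 16.4
ee_pos: [0.5028, -0.3765, 0.1818]
tool_rot: [-180.0, -0.0, -73.9]
wrist_force: [-0.3, 1.9, 4.5]
grip_width: 0.004
grip_force: 2.2
```

jog_arm:
  plan:
    - [0,0,1,0,0,0]
    - [0,0,1,0,0,0]
    - [0,0,1,0,0,0]
    - [0,0,0,0,0,0]

```text
clock: 16.9
ee_pos: [0.5028, -0.3766, 0.1811]
tool_rot: [-179.9, -0.1, -73.9]
wrist_force: [-3.7, 6.0, 16.8]
grip_width: 0.007
grip_force: 9.1
```

Bottomed out at z = 0.181 (6 mm travel). Releasing and withdrawing.

jog_arm:
  plan:
    - [0,0,-3,0,0,0]
    - [0,0,-6,0,0,0]
    - [0,0,-15,0,0,0]
    - [0,0,-30,0,0,0]
    - [0,0,-30,0,0,0]
    - [-40,0,0,0,0,0]
    - [-50,0,0,0,0,0]
    - [-30,0,0,0,0,0]
    - [0,30,0,0,0,0]
    - [0,50,0,0,0,0]
    - [0,0,0,0,0,0]
    - [0,0,0,0,0,0]

```text
clock: 18.4
ee_pos: [0.3925, -0.2834, 0.2632]
tool_rot: [-180.0, -0.0, -74.0]
wrist_force: [0.5, -0.3, 0.5]
grip_width: 0.004
grip_force: 0.0
```

Run:
```python
from h import *
print(get_state()["wrist_force"])
b=camera("top")[0][90:290,150:340]
cv2.imwrite("pics/top5.png",cv2.resize(b,None,fx=3,fy=3,interpolation=cv2.INTER_CUBIC))
```

```text
[ 0.54154915 -0.3034888   0.4500794 ]
```

View pics/top5.png

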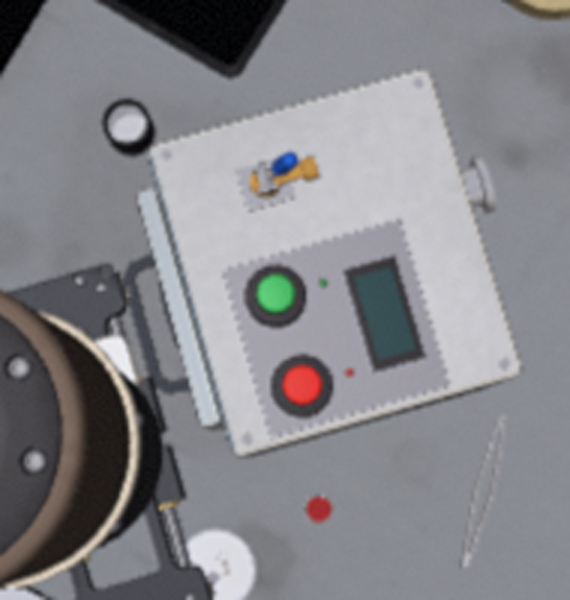

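The drawer plate is flush, the lever leans back at (285,162), the green button is up again at (275,294), and the loupe, dish, vial and tweezers are undisturbed. Handing in.

```bash
python3 -c "
from workcell import *
print(finish_job())"
```

```text
the job is handed in; nothing more can be done
None
```

The job is handed in at about 18 s: the drawer is latched shut, the vent lever was pushed back to its stop, and then the green button was pressed right down and released. The puck was in place when I last saw it, partway through the push. With the drawer shut, I could not check it again.

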